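# Change gear on the pastry sheeter

## Task

Put the pastry sheeter into the gear marked by the green tag: ease its red-knobbed lever forward out of the rear gear it is in, only as far as neutral, take it across the neutral slot to the side where the green tag is, push it fully forward (towards the rollers) until it is home, and let go. The gate is hidden under the rubber boot, so feel for the slots; do not put it into any other gear on the way, and leave the jar, the bowl and the spatula where they are.

Things in the scene. Friction and masses are not known exactly. Their poses are not given: they have to be found in the camera images.
- sheeter: White sheeter, fixed. Its gear pod is a box 240 x 270 x 120 mm (x, y, z) with the lever on its roof; origin: centre of the pod's underside at bench height. +x points forward, from pod to belt and rollers (these begin 135 mm from the origin, at most 190 mm high), +y left. Black pattern on the roof's -x side shows the gate: three lanes along x, joined midway by one neutral slot along y.
- knob (a point): Centre of the red ball knob, 40 mm across. The lever rocks about two crossed hinges 30 mm above the sheeter's origin; in the sheeter's frame the knob's centre is at (190 sin(shift), 190 cos(shift) sin(cross), 30 + 190 cos(shift) cos(cross)) mm: 220 mm up when upright. Below it a 12 mm shaft; the black rubber boot begins 48 mm below the knob's centre.
- shift (a joint): Fore-and-aft lean of the lever, rad: + forward (sheeter +x). Stops at -0.22 and +0.22 are the fully-home ends of all lanes. It starts at -0.22 to -0.18: rear gear of the centre lane. The hidden neutral slot's middle lies between -0.08 and +0.08, different each time; the lever crosses only within 0.02 to 0.03 of it. Friction about 1.5 N at the knob; it stays where it is left.
- cross (a joint): Sideways lean, rad: + to sheeter +y. In the centre lane, clear of neutral, it is blocked at 0.01 to 0.07 either side. The side lanes' middles lie at 0.26 to 0.32 either side, different each time, with about 0.02 play each way. The outer wall of a side lane is also the end of the neutral slot: a lever taken across to that stop is in line with the lane.
- green_spot (a point): Centre of the underside of the green tag, a disc 32 mm across and 4 mm thick fixed on the pod's roof, 105 mm left (+y) or right (-y) of the lever. The wanted gear is the forward end of the side lane on that side. A like grey tag is on the other side.
- sugar_jar: Glass jar with a steel lid, 72 mm across, 110 mm high, loose, left of the pod; origin under its centre. Leave alone.
- steel_bowl: Steel bowl, 120 mm across, 55 mm high, loose, right of the pod; origin under its centre. Leave alone.
- spatula: Spatula lying on the bench on the robot's side of the pod, loose; origin on its underside. Leave alone.

How it is judged:
By the outcome, as a careful person would: the job done as asked, in the order asked, and still so for the second after the job is handed in, with the robot touching nothing.
It also fails if it takes over 67 s, if anything falls off the work surface, if the arm or the gripper's body presses on something with over 40 N, if the wrist force passes 120 N, or if a joint passes its speed limit or range.

## Robot

A 6-joint arm with a two-finger parallel gripper is mounted at the origin on the work surface. World frame = base frame: x ahead of the robot, y to its left, z up, the work surface at z = 0. Lengths are in m, angles in degrees, forces in N, time in s.
With the tool pointing down it reaches from about 0.4 to 0.825 m from the base axis. Payload 7 kg.
Tool frame: the origin (TCP) lies at the centre of the arm's flange, where the gripper is bolted on; the fingertips stand 178 mm ahead of it and the grasp point (between the pads) lies 159 mm ahead of it (tip_reach is the distance from the TCP to the fingertips, in m); z points along the fingers, y is the line along which they close (so a half turn about z gives the same grasp; the last joint's range is limited). The gripper opens to 88 mm and grips with 3 to 60 N. Pads are 19 mm wide; open, the fingers measure 130 mm over their backs; the gripper's body (78 mm by 193 mm) begins 47 mm behind the grasp point.
Start: joints at [-49.039, 20.546, 0.682, 0, -70.136, -16.507], TCP at [0.279, -0.614, 0.405] pointing down, gripper open.
Joint ranges: [-176.03, 176.03], [-82.01, 121.73], [-58.28, 71.71], [-173.87, 95.51], [-174.79, -0.11], [-173.66, 173.66]. Speed limits (degrees/s): [136.94, 136.94, 172.46, 180, 180, 180].

## Interface

Orientations are given as [roll, pitch, yaw] about the fixed x, y, z axes, in that order (R = Rz(yaw) Ry(pitch) Rx(roll)).
In Python, from plant import * gives the robot as it stands.
- The arm moves only by the shell command python3 -m handwheel 'ROWS'. ROWS is JSON, a list of rows, each a list of 7 numbers: the opening, from -1 (shut) to 1 (fully open), then the shift along the tool's x, y, z as a fraction of full scale, then the turn, a rotation vector about the tool's x, y, z as a fraction of full scale. A call has 1 to 5 rows; each row shifts and turns the commanded pose from where the row before left it, along the tool's axes as they then stand; what a row does not reach is not made up. Full scale, the value 1, is 0.025 m for a shift and 6 degrees for a turn. A row lasts 1/8 s, in which the tool goes at most 62.5 mm and 10.7 degrees, less where a joint would pass 70% of its speed; a pose out of reach is approached as far as the arm can. A call with a number of a shift or a turn outside -1 to 1 is refused whole. A call with a gripper value outside its range is refused whole. The fingers move at their own pace and stop on an object; the grip force is fixed at half the most. Time passes only in rows, so rows that do not move let the fingers close. It gives the time, the measured TCP pose, the force, the opening and the grip force at its end, in the units of the state.
- get_obs(): the state, without advancing time (a new reading comes with each control period).
- snapshot(name): name is "scene" or "top" or "wrist"; returns a dict with "color" (384x512x3 uint8, red, green, blue), "fx", "fy", "cx", "cy" (pixels), "k1" (the pictures are not rectified: a ray, as slopes to the right and down, at radius r is drawn at 1 + k1 r^2 times it, then the intrinsics apply), "R" (3x3) and "t" (3): a world point X has camera coordinates R X + t; the wrist camera has in their place "tool_from_camera" (4x4, takes a point from camera to tool coordinates, whose origin is the TCP and whose axes are the flange's). Camera axes: x right, y down, z forward; pixel columns grow to the right and rows downward; lengths in m; the calibration is good to about 2 mm. A picture is of the moment at which its call begins: read the wrist's pose just before it. There is no depth.
- close_job(): hands the job in; it is judged then, once.
The state is a dict: "clock": time; "joint_pos": joint angles; "qvel": joint speeds; "tau": joint torques, N m; "tool_pos": TCP position; "orientation": TCP orientation; "force": force on the tool from outside, world axes, zero at the start; "moment": the same for the moment, N m; "opening": finger opening in m; "gripper_force": force on a finger pad.
Only numpy, scipy, OpenCV 4.12 (cv2) and the standard library are available. Lean on these libraries where they do the work, as an engineer would, in place of code of your own. Each camera call takes 0.05 s, during which the arm holds its last target. There are 200 camera calls.

## Working session

There is one attempt and no reset: what is moved stays moved. The work goes in short steps, Python scripts to look and compute and a shell command to move; the robot and the scene stay as the last step left them, time stands still between calls to the robot, and variables do not carry over. Pictures are saved under pics/ and viewed, at most 10 in all, crops included, and the job is handed in when it is done.

```bash
mkdir -p pics; ls
python3 - <<'E'
from plant import *
import cv2,numpy as np
o=get_obs();print(o)
for n in("scene","top"):
    s=snapshot(n);np.savez('pics/'+n+'.npz',**s);cv2.imwrite(f'pics/{n}0.png',s["color"][:,:,::-1])
    print(n,{k:np.round(v,4).tolist() for k,v in s.items() if k!='color'})
a=cv2.imread('pics/scene0.png');b=cv2.imread('pics/top0.png')
cv2.imwrite('pics/both.png',cv2.resize(np.vstack([a,b]),(400,600)))
E
```

```text
pics
{'clock': 0.0, 'joint_pos': array([-4.90391539e+01,  2.05933241e+01,  6.33416553e-01, -1.86709680e-02,
       -7.01332845e+01, -1.65055490e+01]), 'qvel': array([ 0.11298638, -0.06334026,  0.05851613, -0.05155549, -0.05842453,
       -0.04849445]), 'tau': array([ 5.87777195e-04, -5.82728219e+01,  2.93044764e+01,  6.99717119e+00,
        6.77403106e-03, -1.44848550e-04]), 'tool_pos': array([ 0.27934876, -0.61428619,  0.40370294]), 'orientation': array([ 1.79905661e+02, -9.65065483e-03, -1.55551054e+02]), 'force': array([ 0.32643838, -0.38237779,  0.45547145]), 'moment': array([-0.02729745, -0.03210584, -0.02523079]), 'gripper_force': 0.0, 'opening': 0.08735610560283338}
scene {'fx': 376.9031, 'fy': 376.9031, 'cx': 261.0973, 'cy': 187.0034, 'k1': -0.0329, 'R': [[-0.7867, 0.6172, 0.0108], [0.4963, 0.6429, -0.5834], [-0.367, -0.4536, -0.8121]], 't': [0.3751, -0.1421, 1.087]}
top {'fx': 418.9326, 'fy': 418.9326, 'cx': 256.2922, 'cy': 194.8286, 'k1': -0.0547, 'R': [[-0.0036, -1.0, -0.0069], [-0.995, 0.0043, -0.1], [0.1, 0.0065, -0.995]], 't': [0.0086, 0.4933, 1.1563]}
```

View pics/scene0.png

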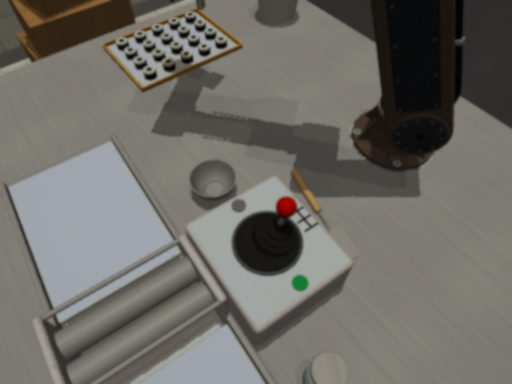

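View pics/top0.png

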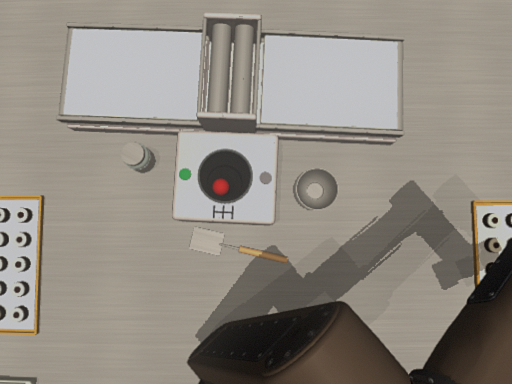

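The scene view shows the red knob at about (286,207) and the green tag at (300,283). In the top view the knob is at (221,187), green at (185,174) and grey at (266,178), so green is on the left (+y).

```bash
cat > h.py <<'E'
import numpy as np,cv2
def ray(s,uv):
    K=np.array([[s['fx'],0,s['cx']],[0,s['fy'],s['cy']],[0,0,1]],float)
    p=cv2.undistortPoints(np.array([[uv]],float),K,np.array([float(s['k1']),0,0,0]))[0,0]
    R=np.array(s['R']);return -R.T@s['t'],R.T@np.array([p[0],p[1],1])
def plane(s,uv,z):
    c,d=ray(s,uv);return c+d*(z-c[2])/d[2]
def tri(a,b):
    A=np.zeros((3,3));v=np.zeros(3)
    for c,d in(a,b):
        d=d/np.linalg.norm(d);P=np.eye(3)-np.outer(d,d);A+=P;v+=P@c
    x=np.linalg.solve(A,v);return x,[np.linalg.norm(np.cross(x-c,d/np.linalg.norm(d))) for c,d in(a,b)]
def blob(m,near=None):
    n,l,st,c=cv2.connectedComponentsWithStats(m.astype(np.uint8))
    i=1+(np.argmax(st[1:,4]) if near is None else np.argmin(np.linalg.norm(c[1:]-near,axis=1)));return c[i],st[i]
def red(s):
    r,g,b=[s['color'][:,:,i].astype(int) for i in range(3)]
    c,st=blob((r>110)&(g<0.45*r)&(b<0.45*r))
    return st[:2]+(st[2:4]-1)/2.,st
def green(s):
    r,g,b=[s['color'][:,:,i].astype(int) for i in range(3)]
    return blob((g>80)&(r<0.5*g)&(b<0.8*g))
E
python3 - <<'E'
from h import *
S={n:dict(np.load(f'pics/{n}.npz')) for n in('scene','top')}
for n,s in S.items():
    print(n,'red',red(s),'green',green(s),plane(s,green(s)[0],.124))
    im=s['color'].astype(int);g=im.mean(2)
    near={'scene':(239,206),'top':(266,178)}[n]
    u,v=near;w=g[v-10:v+11,u-10:u+11];m=np.zeros(g.shape,bool);m[v-10:v+11,u-10:u+11]=w<160
    c,st=blob(m,near);print('grey',c,st,plane(s,c,.124))
    # roof quad
    if n=='top':
        m=(im.min(2)>185).astype(np.uint8);
        cs,_=cv2.findContours(m,0,2)
        for c in cs:
            if cv2.pointPolygonTest(c,(190,205),False)>0: 
                r=cv2.minAreaRect(c);print(r,[plane(s,p,.12).round(4) for p in cv2.boxPoints(r)])
a,b=S['scene'],S['top']
print(tri(ray(a,red(a)[0]),ray(b,red(b)[0])))
print(tri(ray(a,green(a)[0]),ray(b,green(b)[0])))
E
```

```text
scene red (array([286. , 204.5]), array([277, 197,  19,  16, 227], dtype=int32)) green (array([299.67901235, 282.44444444]), array([293, 276,  14,  14, 162], dtype=int32)) [0.5392009  0.19382842 0.124     ]
grey [237.5141844  204.23758865] [229 196  19  18 282] [ 0.52843449 -0.01750924  0.124     ]
top red (array([220.5, 186.5]), array([213, 179,  16,  16, 194], dtype=int32)) green (array([184.58823529, 173.74117647]), array([180, 169,  10,  11,  85], dtype=int32)) [0.53932083 0.19238161 0.124     ]
grey [265.36134454 177.51260504] [260 171  12  13 119] [ 0.52837892 -0.01766013  0.124     ]
((224.82545471191406, 176.51416015625), (96.908447265625, 84.09446716308594), 2.4895529747009277) [array([0.4286, 0.2176, 0.12  ]), array([0.6504, 0.2116, 0.12  ]), array([ 0.6374, -0.0439,  0.12  ]), array([ 0.4168, -0.0326,  0.12  ])]
(array([0.49339823, 0.08996143, 0.22090641]), [np.float64(0.0004600531464053572), np.float64(0.0004600531464053689)])
(array([0.53914483, 0.19307179, 0.12267222]), [np.float64(0.0005887674956359037), np.float64(0.000588767495635881)])
```

Tag separation is 211 mm, matching the expected 210. The knob works out to shift ≈ -0.215 and cross ≈ 0. Next I'll align the tool with the sheeter, at yaw 177.1 (tool y = sheeter +y, tool x = sheeter −x), and lift it a little.

```bash
python3 -m handwheel '[[1,0,0,-0.5,0,0,0.91],[1,0,0,-0.5,0,0,0.91],[1,0,0,-0.5,0,0,0.91],[1,0,0,-0.5,0,0,0.91],[1,0,0,-0.2,0,0,0.92]]'
cat >> h.py <<'E'
O=np.array([0.5339,0.0878]);ex=np.array([.99867,-.0516]);ey=np.array([.0516,.99867])
def where(o=None):
    from plant import get_obs
    from scipy.spatial.transform import Rotation as Ro
    o=o or get_obs();R=Ro.from_euler('xyz',o['orientation'],degrees=True).as_matrix()
    p=o['tool_pos']+R[:,2]*.159;d=p[:2]-O;f=o['force'];X,Y=d@ex,d@ey
    print('t%.2f grasp sh x %.1f y %.1f z %.1f mm | shift %.3f cross %.3f | F x %.1f y %.1f z %.1f | open %.4f gf %.1f ori'%(o['clock'],X*1e3,Y*1e3,p[2]*1e3,np.arcsin(np.clip(X/.19,-1,1)),np.arctan2(Y,p[2]-.03),f[:2]@ex,f[:2]@ey,f[2],o['opening'],o['gripper_force']),o['orientation'].round(2))
if __name__=='__main__': where()
E
python3 h.py
```

```text
clock: 0.72
tool_pos: [0.2794, -0.6145, 0.4601]
orientation: [-180.0, 0.0, 176.9]
force: [0.1, 0.3, -0.1]
opening: 0.0877
gripper_force: 0.0
t0.72 grasp sh x -217.9 y -714.5 z 301.1 mm | shift -1.571 cross -1.208 | F x 0.1 y 0.3 z -0.1 | open 0.0877 gf 0.0 ori [-1.7999e+02  1.0000e-02  1.7691e+02]
```

```bash
python3 -m handwheel '[[1,-0.5,1,0,0,0,0],[1,-0.5,1,0,0,0,0],[1,-0.5,1,0,0,0,0],[1,-0.5,1,0,0,0,0],[1,-0.5,1,0,0,0,0]]'
python3 -m handwheel '[[1,-0.5,1,0,0,0,0],[1,-0.5,1,0,0,0,0],[1,-0.5,1,0,0,0,0],[1,-0.5,1,0,0,0,0],[1,-0.5,1,0,0,0,0]]'
python3 -m handwheel '[[1,-0.2,1,0,0,0,0],[1,-0.2,1,0,0,0,0],[1,-0.2,1,0,0,0,0],[1,-0.2,1,0,0,0,0],[1,-0.2,1,0,0,0,0]]'
python3 -m handwheel '[[1,-0.2,1,0,0,0,0],[1,-0.2,1,0,0,0,0],[1,-0.2,1,0,0,0,0],[1,-0.2,1,0,0,0,0],[1,-0.2,1,0,0,0,0]]'
python3 -m handwheel '[[1,0,1,0,0,0,0],[1,0,1,0,0,0,0],[1,0,1,0,0,0,0],[1,0,1,0,0,0,0],[1,0,1,0,0,0,0]]'
python3 h.py
```

```text
clock: 1.35
tool_pos: [0.3485, -0.4919, 0.4592]
orientation: [180.0, -0.0, 177.1]
force: [0.8, -0.1, 0.1]
opening: 0.0877
gripper_force: 0.0
clock: 1.98
tool_pos: [0.4172, -0.3702, 0.4593]
orientation: [180.0, -0.0, 177.1]
force: [0.4, 0.2, -0.4]
opening: 0.0877
gripper_force: 0.0
clock: 2.6
tool_pos: [0.4482, -0.2467, 0.4594]
orientation: [180.0, -0.0, 177.1]
force: [0.7, -0.0, -0.1]
opening: 0.0878
gripper_force: 0.0
clock: 3.22
tool_pos: [0.4795, -0.1231, 0.4594]
orientation: [180.0, -0.0, 177.1]
force: [0.8, -0.1, -0.9]
opening: 0.0876
gripper_force: 0.0
clock: 3.85
tool_pos: [0.4857, 0.0017, 0.4594]
orientation: [-180.0, -0.0, 177.1]
force: [0.1, -0.4, -0.6]
opening: 0.0877
gripper_force: 0.0
t3.85 grasp sh x -43.8 y -88.5 z 300.4 mm | shift -0.233 cross -0.316 | F x 0.1 y -0.4 z -0.6 | open 0.0877 gf 0.0 ori [-1.8000e+02 -3.0000e-02  1.7709e+02]
```

```bash
python3 -m handwheel '[[1,-0.13,0.9,0,0,0,0],[1,0,0.9,0,0,0,0],[1,0,0.9,0,0,0,0],[1,0,0.84,0,0,0,0],[1,0,0,0,0,0,0]]'
python3 h.py
python3 - <<'E'
from plant import *
import cv2
for n in("wrist",):
    s=snapshot(n);cv2.imwrite(f'pics/{n}1.png',s["color"][:,:,::-1])
E
```

```text
clock: 4.47
tool_pos: [0.4936, 0.0901, 0.4592]
orientation: [-180.0, -0.0, 177.2]
force: [-1.0, -0.3, -0.2]
opening: 0.0879
gripper_force: 0.0
t4.47 grasp sh x -40.5 y 0.1 z 300.2 mm | shift -0.215 cross 0.000 | F x -1.0 y -0.3 z -0.2 | open 0.0879 gf 0.0 ori [-1.7998e+02 -4.0000e-02  1.7718e+02]
```

View pics/wrist1.png

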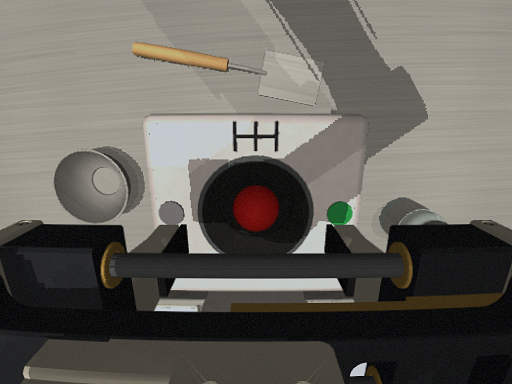

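The wrist view shows the knob at (257,208), centred between the fingers, with green on its right at (340,213). Descending and closing.

```bash
python3 -m handwheel '[[1,0,0,0.9,0,0,0],[1,0,0,0.9,0,0,0],[1,0,0,0.8,0,0,0],[1,0,0,0.78,0,0,0],[1,0,0,0,0,0,0]]'
python3 h.py
python3 -m handwheel '[[0,0,0,0,0,0,0],[-0.1,0,0,0,0,0,0],[-0.3,0,0,0,0,0,0],[-1,0,0,0,0,0,0],[-1,0,0,0,0,0,0]]'|tail -3
python3 h.py
```

```text
clock: 5.15
tool_pos: [0.4931, 0.0882, 0.3739]
orientation: [-179.9, -0.2, 177.0]
force: [-0.0, -0.4, -0.5]
opening: 0.0875
gripper_force: 0.0
t5.15 grasp sh x -41.2 y -1.9 z 214.9 mm | shift -0.219 cross -0.011 | F x -0.0 y -0.4 z -0.5 | open 0.0875 gf 0.0 ori [-1.7991e+02 -1.5000e-01  1.7705e+02]
force: [-0.0, 0.9, -0.1]
opening: 0.0435
gripper_force: 0.0
t5.78 grasp sh x -40.3 y -0.7 z 216.3 mm | shift -0.214 cross -0.004 | F x -0.1 y 0.9 z -0.1 | open 0.0435 gf 0.0 ori [1.7999e+02 1.0000e-02 1.7710e+02]
```

```bash
python3 -m handwheel '[[-1,0,0,0,0,0,0],[-1,0,0,0,0,0,0],[-1,0,0,0,0,0,0]]'|tail -3
python3 h.py
```

```text
force: [-0.8, 0.9, 1.2]
opening: 0.0383
gripper_force: 30.0
t6.15 grasp sh x -40.3 y -0.7 z 216.2 mm | shift -0.213 cross -0.004 | F x -0.9 y 0.8 z 1.2 | open 0.0383 gf 30.0 ori [1.7999e+02 1.0000e-02 1.7710e+02]
```

```bash
python3 -m handwheel '[[-1,-0.2,0,-0.04,0,0,0],[-1,-0.2,0,-0.04,0,0,0],[-1,-0.2,0,-0.02,0,0,0],[-1,-0.1,0,-0.02,0,0,0],[-1,0,0,0,0,0,0]]'|tail -3
python3 h.py
python3 -m handwheel '[[-1,0,0.08,0,0,0,0],[-1,0,0,0,0,0,0]]'|tail -3
python3 h.py
python3 -m handwheel '[[-1,0,0.08,0,0,0,0],[-1,0,0,0,0,0,0]]'|tail -3
python3 h.py
```

```text
force: [-2.2, 0.8, 3.0]
opening: 0.0385
gripper_force: 30.0
t6.78 grasp sh x -22.6 y -0.8 z 219.1 mm | shift -0.119 cross -0.004 | F x -2.3 y 0.7 z 3.0 | open 0.0385 gf 30.0 ori [-179.99   -0.    177.08]
force: [-1.4, -3.7, 1.2]
opening: 0.0386
gripper_force: 30.0
t7.03 grasp sh x -23.1 y 0.7 z 219.1 mm | shift -0.122 cross 0.004 | F x -1.2 y -3.8 z 1.2 | open 0.0386 gf 30.0 ori [-1.7993e+02 -3.0000e-02  1.7710e+02]
force: [-1.2, -5.0, 1.9]
opening: 0.0387
gripper_force: 30.0
t7.28 grasp sh x -23.1 y 2.8 z 219.0 mm | shift -0.122 cross 0.015 | F x -0.9 y -5.0 z 1.9 | open 0.0387 gf 30.0 ori [-1.7994e+02 -4.0000e-02  1.7710e+02]
```

```bash
for i in 1; do python3 -m handwheel '[[-1,0,0.08,0,0,0,0],[-1,0,0,0,0,0,0]]' >/dev/null; python3 h.py; done
python3 -m handwheel '[[-1,0,0.08,0,0,0,0],[-1,0,0,0,0,0,0]]' >/dev/null
python3 h.py
```

```text
t7.53 grasp sh x -23.0 y 4.9 z 219.0 mm | shift -0.121 cross 0.026 | F x -0.7 y -5.6 z 1.9 | open 0.0384 gf 30.0 ori [-1.7995e+02 -3.0000e-02  1.7710e+02]
t7.78 grasp sh x -22.9 y 7.1 z 219.0 mm | shift -0.121 cross 0.037 | F x -0.6 y -3.8 z 1.1 | open 0.0386 gf 30.0 ori [-1.7997e+02 -2.0000e-02  1.7710e+02]
```

```bash
python3 -m handwheel '[[-1,0,0.08,0,0,0,0],[-1,0,0,0,0,0,0]]' >/dev/null; python3 h.py
python3 -m handwheel '[[-1,0,0.08,0,0,0,0],[-1,0,0,0,0,0,0]]' >/dev/null;python3 h.py
python3 -m handwheel '[[-1,0,0.08,0,0,0,0],[-1,0,0,0,0,0,0]]' >/dev/null;python3 h.py
```

```text
t8.03 grasp sh x -22.9 y 9.1 z 219.1 mm | shift -0.121 cross 0.048 | F x -1.3 y -5.0 z 0.8 | open 0.0388 gf 30.0 ori [-1.7998e+02 -1.0000e-02  1.7710e+02]
t8.28 grasp sh x -22.9 y 10.6 z 219.2 mm | shift -0.121 cross 0.056 | F x -0.5 y -6.8 z 0.8 | open 0.0388 gf 30.0 ori [-1.7994e+02 -2.0000e-02  1.7710e+02]
t8.53 grasp sh x -23.1 y 11.6 z 219.2 mm | shift -0.122 cross 0.061 | F x 0.4 y -11.7 z 2.6 | open 0.0382 gf 30.0 ori [-1.7984e+02 -5.0000e-02  1.7709e+02]
```

The wall is felt at cross ≈ 0.06. Now I'll creep forward, keeping a light sideways bias.

```bash
python3 -m handwheel '[[-1,-0.08,0,0,0,0,0],[-1,0,0,0,0,0,0]]' >/dev/null; python3 h.py
python3 -m handwheel '[[-1,-0.06,0,0,0,0,0],[-1,0,0,0,0,0,0]]' >/dev/null;python3 h.py
python3 -m handwheel '[[-1,-0.06,0,0,0,0,0],[-1,0,0,0,0,0,0]]' >/dev/null;python3 h.py
python3 -m handwheel '[[-1,-0.06,0,0,0,0,0],[-1,0,0,0,0,0,0]]' >/dev/null;python3 h.py
```

```text
t8.78 grasp sh x -21.4 y 11.7 z 219.3 mm | shift -0.113 cross 0.062 | F x -2.1 y -10.0 z 4.0 | open 0.0387 gf 30.0 ori [-1.7986e+02 -8.0000e-02  1.7708e+02]
t9.03 grasp sh x -19.9 y 11.8 z 219.5 mm | shift -0.105 cross 0.062 | F x -3.9 y -9.7 z 6.3 | open 0.0383 gf 30.0 ori [-1.7987e+02 -7.0000e-02  1.7708e+02]
t9.28 grasp sh x -17.6 y 13.0 z 219.5 mm | shift -0.093 cross 0.069 | F x 0.1 y -3.4 z 0.1 | open 0.0385 gf 30.0 ori [1.7999e+02 4.0000e-02 1.7709e+02]
t9.53 grasp sh x -16.1 y 13.3 z 219.5 mm | shift -0.085 cross 0.070 | F x -2.7 y -4.2 z 5.0 | open 0.0389 gf 30.0 ori [1.7999e+02 2.0000e-02 1.7710e+02]
```

The sideways force dropped at x ≈ -18 mm, so that's the slot's edge. Centring a little more, then crossing in checked steps.

```bash
python3 -m handwheel '[[-1,-0.04,0,0,0,0,0],[-1,0,0.1,0.01,0,0,0],[-1,0,0.1,0.01,0,0,0]]' >/dev/null; python3 h.py
python3 -m handwheel '[[-1,0,0.1,0.01,0,0,0],[-1,0,0.1,0.02,0,0,0],[-1,0,0,0,0,0,0]]' >/dev/null;python3 h.py
```

```text
t9.90 grasp sh x -15.1 y 18.2 z 219.0 mm | shift -0.080 cross 0.096 | F x -2.2 y -5.0 z 6.2 | open 0.0382 gf 30.0 ori [-1.7999e+02  3.0000e-02  1.7711e+02]
t10.28 grasp sh x -15.2 y 23.5 z 218.1 mm | shift -0.080 cross 0.124 | F x -1.3 y -3.9 z 4.6 | open 0.0386 gf 30.0 ori [1.7999e+02 2.0000e-02 1.7712e+02]
```

```bash
python3 -m handwheel '[[-1,0,0.2,0.03,0,0,0],[-1,0,0.2,0.04,0,0,0],[-1,0,0.2,0.045,0,0,0],[-1,0,0.2,0.05,0,0,0],[-1,0,0,0,0,0,0]]' >/dev/null; python3 h.py
python3 -m handwheel '[[-1,0,0.08,0.02,0,0,0],[-1,0,0.08,0.02,0,0,0],[-1,0,0,0,0,0,0]]' >/dev/null;python3 h.py
python3 -m handwheel '[[-1,0,0.08,0.025,0,0,0],[-1,0,0.08,0.025,0,0,0],[-1,0,0,0,0,0,0]]' >/dev/null;python3 h.py
```

```text
t10.90 grasp sh x -15.1 y 43.7 z 213.9 mm | shift -0.080 cross 0.233 | F x -0.9 y -3.1 z 4.2 | open 0.0387 gf 30.0 ori [1.7998e+02 3.0000e-02 1.7712e+02]
t11.28 grasp sh x -15.3 y 47.4 z 212.8 mm | shift -0.081 cross 0.254 | F x -0.7 y -3.6 z 3.8 | open 0.0387 gf 30.0 ori [180.    0.  177.1]
t11.65 grasp sh x -15.3 y 51.4 z 211.5 mm | shift -0.081 cross 0.276 | F x -0.3 y -3.6 z 3.7 | open 0.0383 gf 30.0 ori [179.99   0.   177.1 ]
```

```bash
python3 -m handwheel '[[-1,0,0.08,0.025,0,0,0],[-1,0,0,0,0,0,0]]' >/dev/null; python3 h.py
python3 -m handwheel '[[-1,0,0.08,0.025,0,0,0],[-1,0,0,0,0,0,0]]' >/dev/null; python3 h.py
python3 -m handwheel '[[-1,0,0.08,0.025,0,0,0],[-1,0,0,0,0,0,0]]' >/dev/null; python3 h.py
```

```text
t11.90 grasp sh x -15.4 y 53.4 z 210.9 mm | shift -0.081 cross 0.287 | F x -0.5 y -3.5 z 4.1 | open 0.0382 gf 30.0 ori [179.99   0.   177.1 ]
t12.15 grasp sh x -15.4 y 55.2 z 210.2 mm | shift -0.081 cross 0.297 | F x -0.5 y -5.8 z 4.6 | open 0.0385 gf 30.0 ori [-179.99   -0.    177.1 ]
t12.40 grasp sh x -15.4 y 57.2 z 209.6 mm | shift -0.081 cross 0.308 | F x 0.1 y -5.1 z 4.1 | open 0.0387 gf 30.0 ori [-1.7999e+02 -1.0000e-02  1.7709e+02]
```

```bash
python3 -m handwheel '[[-1,0,0.08,0.025,0,0,0],[-1,0,0,0,0,0,0]]' >/dev/null; python3 h.py
python3 -m handwheel '[[-1,0,0.06,0.02,0,0,0],[-1,0,0,0,0,0,0]]' >/dev/null; python3 h.py
python3 -m handwheel '[[-1,0,0.06,0.02,0,0,0],[-1,0,0,0,0,0,0]]' >/dev/null; python3 h.py
```

```text
t12.65 grasp sh x -15.4 y 58.1 z 209.4 mm | shift -0.081 cross 0.313 | F x 0.2 y -9.9 z 6.3 | open 0.0388 gf 30.0 ori [-1.7988e+02 -2.0000e-02  1.7710e+02]
t12.90 grasp sh x -15.4 y 58.6 z 209.2 mm | shift -0.081 cross 0.316 | F x 0.4 y -13.9 z 9.8 | open 0.0390 gf 30.0 ori [-1.7980e+02 -2.0000e-02  1.7709e+02]
t13.15 grasp sh x -15.4 y 59.1 z 209.0 mm | shift -0.081 cross 0.319 | F x -0.4 y -17.8 z 12.6 | open 0.0383 gf 30.0 ori [-1.7971e+02 -3.0000e-02  1.7708e+02]
```

The outer wall is felt at cross ≈ 0.31. Backing off about 6 mm to the lane's middle, then pushing forward.

```bash
python3 -m handwheel '[[-1,0,-0.12,-0.04,0,0,0],[-1,0,-0.12,-0.04,0,0,0],[-1,0,0,0,0,0,0]]' >/dev/null; python3 h.py
python3 -m handwheel '[[-1,-0.15,0,0,0,0,0],[-1,-0.15,0,0,0,0,0],[-1,-0.15,0,0,0,0,0],[-1,-0.15,0,0,0,0,0],[-1,0,0,0,0,0,0]]' >/dev/null; python3 h.py
```

```text
t13.53 grasp sh x -15.3 y 56.7 z 209.8 mm | shift -0.081 cross 0.306 | F x 0.5 y -2.1 z 1.0 | open 0.0386 gf 30.0 ori [1.7994e+02 1.0000e-02 1.7708e+02]
t14.15 grasp sh x 0.3 y 57.1 z 210.3 mm | shift 0.002 cross 0.307 | F x -2.6 y 0.9 z 5.7 | open 0.0390 gf 30.0 ori [1.7993e+02 5.0000e-02 1.7708e+02]
```

```bash
python3 -m handwheel '[[-1,-0.3,0,0.01,0,0,0],[-1,-0.3,-0.01,0.02,0,0,0],[-1,-0.3,-0.01,0.03,0,0,0],[-1,-0.3,-0.02,0.05,0,0,0],[-1,-0.2,0,0.04,0,0,0]]' >/dev/null; python3 h.py
python3 -m handwheel '[[-1,-0.1,0,0.02,0,0,0],[-1,-0.08,0,0.02,0,0,0],[-1,0,0,0,0,0,0]]' >/dev/null; python3 h.py
```

```text
t14.78 grasp sh x 36.2 y 56.2 z 206.8 mm | shift 0.192 cross 0.308 | F x -0.9 y 1.7 z 6.9 | open 0.0386 gf 30.0 ori [1.7991e+02 1.1000e-01 1.7710e+02]
t15.15 grasp sh x 40.6 y 56.1 z 205.9 mm | shift 0.215 cross 0.309 | F x -0.5 y 1.3 z 5.8 | open 0.0387 gf 30.0 ori [1.7992e+02 1.3000e-01 1.7710e+02]
```

Nearly home; pushing on until the stop is felt.

```bash
python3 -m handwheel '[[-1,-0.06,0,0.01,0,0,0],[-1,0,0,0,0,0,0]]' >/dev/null; python3 h.py
python3 -m handwheel '[[-1,-0.06,0,0.01,0,0,0],[-1,0,0,0,0,0,0]]' >/dev/null; python3 h.py
python3 -m handwheel '[[-1,-0.06,0,0,0,0,0],[-1,0,0,0,0,0,0]]' >/dev/null; python3 h.py
```

```text
t15.40 grasp sh x 41.9 y 56.0 z 205.5 mm | shift 0.222 cross 0.309 | F x -1.5 y 0.3 z 6.1 | open 0.0383 gf 30.0 ori [1.7993e+02 1.1000e-01 1.7710e+02]
t15.65 grasp sh x 43.3 y 56.0 z 205.2 mm | shift 0.230 cross 0.309 | F x -1.3 y 2.1 z 6.3 | open 0.0385 gf 30.0 ori [1.7993e+02 1.0000e-01 1.7710e+02]
t15.90 grasp sh x 44.5 y 55.8 z 205.0 mm | shift 0.236 cross 0.309 | F x -1.6 y 1.0 z 5.1 | open 0.0384 gf 30.0 ori [1.7995e+02 6.0000e-02 1.7709e+02]
```

```bash
python3 -m handwheel '[[-1,-0.06,0,0,0,0,0],[-1,0,0,0,0,0,0]]' >/dev/null; python3 h.py
python3 -m handwheel '[[-1,-0.06,0,0,0,0,0],[-1,0,0,0,0,0,0]]' >/dev/null; python3 h.py
python3 - <<'E'
from plant import *
import cv2
for n in("scene",):
    s=snapshot(n);cv2.imwrite(f'pics/{n}2.png',cv2.resize(s["color"][150:350,170:400,::-1],None,fx=3,fy=3))
E
```

```text
t16.15 grasp sh x 45.6 y 55.7 z 204.8 mm | shift 0.242 cross 0.308 | F x -2.1 y 2.1 z 5.1 | open 0.0383 gf 30.0 ori [1.7996e+02 2.0000e-02 1.7709e+02]
t16.40 grasp sh x 46.7 y 55.5 z 204.6 mm | shift 0.248 cross 0.308 | F x -2.9 y 1.5 z 4.8 | open 0.0385 gf 30.0 ori [ 1.7999e+02 -2.0000e-02  1.7709e+02]
```

View pics/scene2.png

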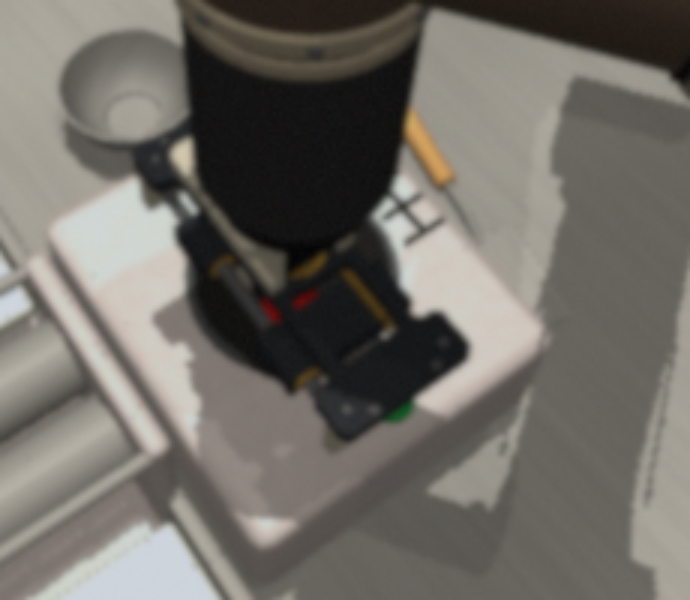

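The crop shows the knob still between the fingers, at about (300,300). The force is rising only slowly, so I'll push a bit further.

```bash
python3 -m handwheel '[[-1,-0.08,0,0,0,0,0],[-1,0,0,0,0,0,0]]' >/dev/null; python3 h.py
python3 -m handwheel '[[-1,-0.08,0,0,0,0,0],[-1,0,0,0,0,0,0]]' >/dev/null; python3 h.py
python3 -m handwheel '[[-1,-0.08,0,0,0,0,0],[-1,0,0,0,0,0,0]]' >/dev/null; python3 h.py
```

```text
t16.70 grasp sh x 48.2 y 55.2 z 204.3 mm | shift 0.257 cross 0.307 | F x -4.3 y 3.8 z 2.4 | open 0.0387 gf 30.0 ori [-1.7998e+02 -7.0000e-02  1.7708e+02]
t16.95 grasp sh x 49.8 y 55.1 z 203.9 mm | shift 0.265 cross 0.307 | F x -5.3 y 1.9 z 0.6 | open 0.0388 gf 30.0 ori [-1.7996e+02 -1.3000e-01  1.7707e+02]
t17.20 grasp sh x 51.3 y 54.9 z 203.7 mm | shift 0.273 cross 0.306 | F x -6.6 y 2.8 z 1.6 | open 0.0386 gf 30.0 ori [-179.95   -0.19  177.07]
```

The steady forward force of 6.6 N is well above the 1.5 N of friction. Releasing, lifting and checking.

```bash
python3 -m handwheel '[[1,0,0,0,0,0,0],[1,0,0,0,0,0,0],[1,0,0,0,0,0,0],[1,0,0,0,0,0,0],[1,0,0,0,0,0,0]]' >/dev/null; python3 h.py
python3 -m handwheel '[[1,0,0,-0.8,0,0,0],[1,0,0,-1,0,0,0],[1,0,0,-1,0,0,0],[1,0,0,-1,0,0,0],[1,0,0,-0.5,0,0,0]]' >/dev/null; python3 h.py
python3 -m handwheel '[[1,1,0,0,0,0,0],[1,1,-1,0,0,0,0],[1,1,-1,0,0,0,0],[1,1,-1,0,0,0,0],[1,1,-1,0,0,0,0]]' >/dev/null
python3 -m handwheel '[[1,0,-1,0,0,0,0],[1,0,-1,0,0,0,0],[1,0,-1,0,0,0,0],[1,0,-1,0,0,0,0],[1,0,-1,0,0,0,0]]' >/dev/null; python3 h.py
python3 - <<'E'
from plant import *
from h import *
S={n:snapshot(n) for n in("scene","top")}
a,b=S['scene'],S['top']
for n,s in S.items():
    print(n,red(s)); cv2.imwrite(f'pics/{n}3.png',s["color"][:,:,::-1])
x,e=tri(ray(a,red(a)[0]),ray(b,red(b)[0]));d=x[:2]-O;print(x,e,'sh',d@ex,d@ey,'shift',np.arcsin(d@ex/.19),'cross',np.arctan2(d@ey,x[2]-.03))
for n,s in S.items():
    p=plane(s,red(s)[0],.208);d=p[:2]-O;print(d@ex,d@ey)
E
```

```text
t17.82 grasp sh x 52.7 y 55.3 z 204.8 mm | shift 0.281 cross 0.306 | F x -0.2 y -0.1 z 0.3 | open 0.0831 gf 0.0 ori [-1.8000e+02  1.0000e-02  1.7709e+02]
t18.45 grasp sh x 53.0 y 55.4 z 313.8 mm | shift 0.283 cross 0.193 | F x 0.0 y -0.5 z -0.9 | open 0.0874 gf 0.0 ori [1.7995e+02 1.0000e-01 1.7710e+02]
t19.70 grasp sh x -72.5 y -170.6 z 311.9 mm | shift -0.391 cross -0.544 | F x 0.1 y -0.6 z -0.2 | open 0.0875 gf 0.0 ori [ 1.8000e+02 -3.0000e-02  1.7709e+02]
scene (array([268.5, 253. ]), array([259, 244,  20,  19, 299], dtype=int32))
top (array([199., 153.]), array([192, 146,  15,  15, 175], dtype=int32))
[0.57593344 0.14272786 0.21183551] [np.float64(0.00016838830566141363), np.float64(0.0001683883056614912)] sh 0.03914325998667832 0.057023736221724575 shift 0.20750304957254198 cross 0.3038872925609244
0.03785557291059074 0.05569970843730536
0.04001694351735997 0.0575063780492515
```

View pics/top3.png

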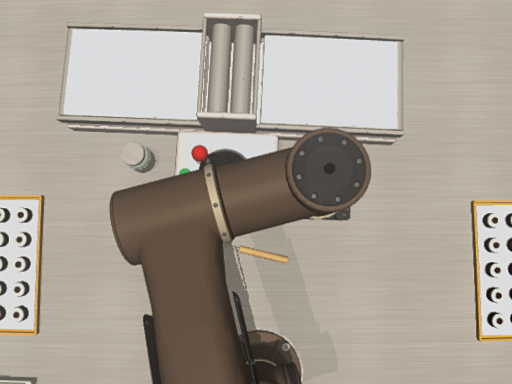

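The top view shows the knob at (199,153), forward and on the green side. Measured shift is 0.208 ± 0.01, so I can't be sure it's fully home. I'll nudge it from behind with closed fingers until the stop is solid.

```bash
python3 -m handwheel '[[-1,-0.5,1,0,0,0,0],[-1,-0.5,1,0,0,0,0],[-1,-0.5,1,0,0,0,0],[-1,-0.5,1,0,0,0,0],[-1,-0.5,1,0,0,0,0]]' >/dev/null
python3 -m handwheel '[[-1,0,1,0,0,0,0],[-1,0,1,0,0,0,0],[-1,0,1,0,0,0,0],[-1,0,1,0,0,0,0],[-1,0,0.1,0,0,0,0]]' >/dev/null; python3 h.py
python3 -m handwheel '[[-1,0,0,0.9,0,0,0],[-1,0,0,0.9,0,0,0],[-1,0,0,0.9,0,0,0],[-1,0,0,0.9,0,0,0],[-1,0,0,0,0,0,0]]' >/dev/null; python3 h.py
```

```text
t21.05 grasp sh x -9.8 y 59.7 z 311.8 mm | shift -0.051 cross 0.209 | F x -0.4 y -0.0 z -0.0 | open 0.0006 gf 0.0 ori [-1.7998e+02 -3.0000e-02  1.7719e+02]
t21.68 grasp sh x -10.6 y 57.1 z 220.7 mm | shift -0.056 cross 0.291 | F x -0.5 y -0.5 z -0.8 | open 0.0003 gf 0.0 ori [-1.7988e+02 -1.7000e-01  1.7707e+02]
```

```bash
python3 -m handwheel '[[-1,-0.2,0,0.1,0,0,0],[-1,-0.2,0,0.1,0,0,0],[-1,-0.2,0,0,0,0,0],[-1,0,0,0,0,0,0]]' >/dev/null; python3 h.py
python3 -m handwheel '[[-1,-0.12,0,0,0,0,0],[-1,0,0,0,0,0,0]]' >/dev/null; python3 h.py
python3 -m handwheel '[[-1,-0.08,0,0,0,0,0],[-1,0,0,0,0,0,0]]' >/dev/null; python3 h.py
python3 -m handwheel '[[-1,-0.08,0,0,0,0,0],[-1,0,0,0,0,0,0]]' >/dev/null; python3 h.py
```

```text
t22.18 grasp sh x 5.6 y 57.8 z 217.4 mm | shift 0.030 cross 0.299 | F x 0.3 y 0.6 z -0.2 | open 0.0006 gf 0.0 ori [1.8000e+02 1.0000e-02 1.7708e+02]
t22.43 grasp sh x 8.3 y 57.8 z 217.4 mm | shift 0.044 cross 0.299 | F x 0.4 y -0.3 z -0.1 | open 0.0002 gf 0.0 ori [1.8000e+02 1.0000e-02 1.7709e+02]
t22.68 grasp sh x 10.2 y 57.7 z 217.3 mm | shift 0.054 cross 0.299 | F x 0.1 y 0.7 z -0.7 | open 0.0004 gf 0.0 ori [-180.      0.    177.09]
t22.93 grasp sh x 12.0 y 57.7 z 217.2 mm | shift 0.063 cross 0.299 | F x -0.9 y -0.1 z 0.5 | open 0.0004 gf 0.4 ori [-1.7999e+02 -2.0000e-02  1.7709e+02]
```

```bash
python3 -m handwheel '[[-1,-0.06,0,0,0,0,0],[-1,0,0,0,0,0,0]]' >/dev/null; python3 h.py
python3 -m handwheel '[[-1,-0.06,0,0,0,0,0],[-1,0,0,0,0,0,0]]' >/dev/null; python3 h.py
python3 -m handwheel '[[-1,-0.06,0,0,0,0,0],[-1,0,0,0,0,0,0]]' >/dev/null; python3 h.py
```

```text
t23.18 grasp sh x 13.5 y 57.7 z 217.1 mm | shift 0.071 cross 0.299 | F x -2.7 y -0.1 z 0.5 | open 0.0001 gf 0.8 ori [-1.7999e+02 -3.0000e-02  1.7709e+02]
t23.43 grasp sh x 14.8 y 57.6 z 217.0 mm | shift 0.078 cross 0.299 | F x -2.6 y -0.1 z -0.5 | open 0.0001 gf 1.3 ori [-1.7998e+02 -5.0000e-02  1.7709e+02]
t23.68 grasp sh x 16.3 y 57.6 z 216.9 mm | shift 0.086 cross 0.299 | F x -3.9 y -0.4 z -0.8 | open 0.0002 gf 1.9 ori [-1.7998e+02 -6.0000e-02  1.7708e+02]
```

```bash
python3 -m handwheel '[[-1,-0.1,0,0,0,0,0],[-1,0,0,0,0,0,0]]' >/dev/null; python3 h.py
python3 -m handwheel '[[-1,-0.1,0,0,0,0,0],[-1,0,0,0,0,0,0]]' >/dev/null; python3 h.py
python3 - <<'E'
from plant import *
from h import *
for n in("scene","top"): 
    s=snapshot(n);print(n,red(s));cv2.imwrite(f'pics/{n}4.png',s["color"][:,:,::-1])
s=snapshot("wrist")["color"][:,:,::-1]
a=cv2.imread('pics/scene4.png')[180:330,190:350];cv2.imwrite('pics/c4.png',np.hstack([cv2.resize(a,(400,375)),cv2.resize(s,(400,375))]))
E
```

```text
t23.93 grasp sh x 18.6 y 57.5 z 216.7 mm | shift 0.098 cross 0.299 | F x -5.8 y -0.1 z -3.1 | open 0.0004 gf 2.6 ori [-1.7996e+02 -9.0000e-02  1.7707e+02]
t24.18 grasp sh x 20.6 y 57.4 z 216.5 mm | shift 0.109 cross 0.299 | F x -7.3 y -0.5 z -2.5 | open 0.0007 gf 3.3 ori [-1.7995e+02 -1.5000e-01  1.7707e+02]
scene (array([264., 256.]), array([259, 250,  11,  13, 101], dtype=int32))Traceback (most recent call last):
  File "<stdin>", line 4, in <module>
  File "h.py", line 18, in red
    c,st=blob((r>110)&(g<0.45*r)&(b<0.45*r))
         ~~~~^^^^^^^^^^^^^^^^^^^^^^^^^^^^^^^
  File "h.py", line 15, in blob
    i=1+(np.argmax(st[1:,4]) if near is None else np.argmin(np.linalg.norm(c[1:]-near,axis=1)));return c[i],st[i]
         ~~~~~~~~~^^^^^^^^^^
    return _wrapfunc(a, 'argmax', axis=axis, out=out, **kwds)
    return bound(*args, **kwds)
ValueError: attempt to get argmax of an empty sequence
```

The knob's left and bottom edges in the scene image (259 and 263 px) haven't moved, although the tool pushed another 9 mm and the force rose to 7.3 N. The lever is on its stop. Retracting and verifying.

```bash
python3 -m handwheel '[[-1,0.4,0,0,0,0,0],[-1,0.6,0,0,0,0,0],[-1,0.4,0,0,0,0,0],[-1,0,0,-1,0,0,0],[-1,0,0,-1,0,0,0]]' >/dev/null
python3 -m handwheel '[[-1,0,0,-1,0,0,0],[-1,0,0,-1,0,0,0],[-1,1,-1,0,0,0,0],[-1,1,-1,0,0,0,0],[-1,1,-1,0,0,0,0]]' >/dev/null
python3 -m handwheel '[[-1,0,-1,0,0,0,0],[-1,0,-1,0,0,0,0],[-1,0,-1,0,0,0,0],[-1,0,-1,0,0,0,0],[-1,0,-1,0,0,0,0]]' >/dev/null
python3 -m handwheel '[[-1,0,-1,0,0,0,0],[-1,0,0,0,0,0,0],[-1,0,0,0,0,0,0]]' >/dev/null;python3 h.py
python3 - <<'E'
from plant import *
from h import *
S={n:snapshot(n) for n in("scene","top")}
a,b=S['scene'],S['top']
for n,s in S.items(): print(n,red(s)); cv2.imwrite(f'pics/{n}5.png',s["color"][:,:,::-1])
x,e=tri(ray(a,red(a)[0]),ray(b,red(b)[0]));d=x[:2]-O;print(x,e,'shift',np.arcsin(d@ex/.19),'cross',np.arctan2(d@ey,x[2]-.03))
E
```

```text
t26.52 grasp sh x -88.2 y -167.1 z 317.6 mm | shift -0.483 cross -0.526 | F x -0.4 y 0.1 z 0.6 | open 0.0005 gf 0.0 ori [1.7998e+02 7.0000e-02 1.7708e+02]
scene (array([267.5, 254. ]), array([258, 245,  20,  19, 293], dtype=int32))
top (array([199., 152.]), array([192, 145,  15,  15, 180], dtype=int32))
[0.57837898 0.14290017 0.21141547] [np.float64(0.00028461639305994675), np.float64(0.00028461639305976)] shift 0.2206095984342966 cross 0.30604380977291734
```

View pics/scene5.png

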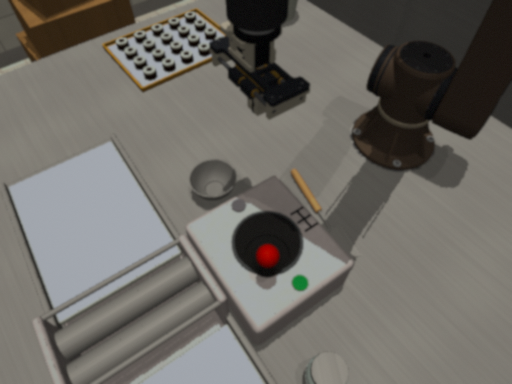

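The scene view shows the knob at (268,254), forward and on the green side. Shift now measures 0.221, which is home. The jar, bowl and spatula haven't moved and the arm is clear.

```bash
python3 -c "
from plant import *
print(close_job())"
```

```text
the job is handed in; nothing more can be done
None
```

The sheeter is in the green-tag gear: the lever is home at the forward end of the left lane (measured shift about 0.22), the arm is clear, and the jar, bowl and spatula are where they were; the job is handed in, but no verdict came back.

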